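# Find the tile-case lid that rocks and push it open

## Robot

A 6-joint arm with a two-finger parallel gripper is mounted at the origin on the work surface; the furniture and walls round the work are solid. World frame = base frame: x ahead of the robot, y to its left, z up, the work surface at z = 0. Lengths are in m, angles in rad, forces in N, time in s.
With the tool pointing down it reaches from about 0.425 to 0.95 m from the base axis. Payload 3.5 kg.
Tool frame: the origin (TCP) lies at the very end of the fingers, on their centre line; the grasp point (between the pads) lies 19 mm behind it; y points along the fingers, z is the direction in which the jaws open and shut, and the axes are right-handed (so a half turn about y gives the same grasp; the last joint's range is limited). The gripper opens to 85 mm and grips with 20 to 120 N. Pads are 22 mm wide; open, the fingers measure 114 mm over their backs; the gripper's body (76 mm by 85 mm) begins 54 mm behind the grasp point. The pads swing forward as they close: fully open they stand 13 mm farther back than shut.
Start: joints at [-1.271, 0.286, 1.577, -0, 1.279, -0.15], TCP at [0.294, -0.608, 0.231] pointing down, gripper open.
Joint ranges: [-2.77, 2.77], [-0.9, 2.22], [0.21, 2.48], [-1.53, 4.67], [0.24, 2.81], [-2.84, 2.84]. Speed limits (rad/s): [2.79, 2.79, 3.14, 3.14, 3.14, 3.14].

## Interface

Orientations are given as a unit quaternion [x, y, z, w].
In Python, from plant import ctrl gives the robot as it stands. The module is installed in compiled form; this text tells all that it offers.
- The arm moves only by the tool jog_arm, never from a script. Its argument "deltas" is a list of rows, each a list of 3 entries, a list of its own where there are three numbers: the turn, a rotation vector about the tool's x, y, z in rad, then the shift along the tool's x, y, z in m, then the opening, from 0 (shut) to 1 (fully open). In form: [[[wx, wy, wz], [dx, dy, dz], gripper], ...]. A call has 1 to 10 rows; each row is the pose to reach, as a shift and turn from the pose measured when the call began, along the tool's axes at that moment; what a row does not reach only later rows make up. A row lasts 1/12 s, in which the tool goes at most 41.7 mm and 7.16 degrees, less where a joint would pass 70% of its speed; a pose out of reach is approached as far as the arm can. A call with a gripper value outside its range is refused whole. The fingers move at their own pace and stop on an object; "force" is the grip in N (left out, the last holds). Time passes only in rows, so rows that repeat a pose let the fingers close. It gives the time, the measured TCP pose, the force and the opening at its end, in the units of the state.
- ctrl.get_state(): the state, without advancing time (a new reading comes with each control period).
- ctrl.read_camera(name): name is "scene" or "top"; returns a dict with "pixels" (420x560x3 uint8, blue, green, red), "range_z" (420x560 float32, m along the optical axis (not along the pixel's ray), 0 where there is no reading), "fx", "fy", "cx", "cy" (pixels), "T" (4x4, takes a point from camera to world coordinates). Camera axes: x right, y up, looking along -z (the intrinsics and any distortion apply to the point x, -y, -z); pixel columns grow to the right and rows downward; lengths in m; the calibration is good to about 2 mm. A picture is of the moment at which its call begins.
- ctrl.sign_off(): hands the job in, once; it reports no verdict.
The state is a dict: "time": time; "qpos": joint angles; "dq": joint speeds; "joint_efforts": joint torques, N m; "eef_pos": TCP position; "tcp_rot": TCP orientation; "contact_force": force on the tool from outside, world axes, zero at the start; "wrist_torque": the same for the moment, N m; "opening": opening from 0.0 (shut) to 1.0 (fully open).
Only numpy, scipy, OpenCV 4.12 (cv2) and the standard library are available. Lean on these libraries where they do the work, as an engineer would, in place of code of your own. Each camera call takes 0.05 s, during which the arm holds its last target.

## Task

Three of the four compartments of the wooden tile case are packed full, so only the lid over the fourth can tip. With the fingertips, press the round pad of one lid after another until you find the lid that rocks, press it down so that its far end comes well up, then push that raised end from behind until the lid stands upright, and leave it open so with the other lids shut. Only press and push: grip nothing, do not pinch the raised lid between the fingers, and leave the things beside the case where they stand.

Things in the scene. Friction and masses are not known exactly. Their poses are not given: they have to be found in the camera images.
- case: low wooden case fixed to the table, 140 mm front to back (its x axis, pointing away from the robot), 286 mm along its row of lids (its y axis), top 73 mm above the table. Origin: centre of its underside. Four identical flat lids, 116 x 62 x 8 mm, lie flush in its top in a row along y, 68 mm apart centre to centre, symmetric about the origin, 4 mm dividers between
- case_pivots (a point): middle of the straight line of the lids' pivots, along case y, marked by small brass pins: 17 mm in front (-x) of the case's centre, 69 mm above the table. Each lid reaches 41 mm from it towards the robot (short end) and 75 mm away (long end)
- case_floor (a point): middle of the case's inner floor, 8 mm above the table. Three compartments are full of plaster blanks: their lids give less than 2 mm at the pad when pressed. The fourth holds only a thin tile. Which one differs from run to run; it cannot be seen or read. Its lid rocks at 2 to 5 N on the pad: the short end sinks with room to turn, the long end rises; the stiff pivot keeps any angle
- lid_1 (a joint): angle of the lid that is leftmost (greatest y) as seen from the robot, rad: 0 lying shut and flush, growing as its short near end sinks and its long far end rises, stop at 1.55 (upright)
- lid_1_pad (a point): centre of the top of the round pad (20 mm across, 3 mm high, of the same wood) on the short end of lid_1, 28 mm in front of its pivot: the place to press; 76 mm above the table while shut; moves with the lid
- lid_1_edge (a point): middle of the far end edge of lid_1 (half-way through its 8 mm thickness), 75 mm from its pivot; it rises as the lid rocks, and can then be pushed from behind, up and towards the robot
- lid_1_face (a point): centre of the top of the raised panel, 30 mm (along the lid) x 48 x 2 mm, on the top of the outer part of the long end of lid_1, inset 5 mm from the far edge; moves with the lid. A like panel lies opposite on the underside. The lid must not be pinched between the fingers
- lid_2 (a joint): angle of the lid that is second from the left, rad: 0 lying shut and flush, growing as its short near end sinks and its long far end rises, stop at 1.55 (upright)
- lid_2_pad (a point): centre of the top of the round pad (20 mm across, 3 mm high, of the same wood) on the short end of lid_2, 28 mm in front of its pivot: the place to press; 76 mm above the table while shut; moves with the lid
- lid_2_edge (a point): middle of the far end edge of lid_2 (half-way through its 8 mm thickness), 75 mm from its pivot; it rises as the lid rocks, and can then be pushed from behind, up and towards the robot
- lid_2_face (a point): centre of the top of the raised panel, 30 mm (along the lid) x 48 x 2 mm, on the top of the outer part of the long end of lid_2, inset 5 mm from the far edge; moves with the lid. A like panel lies opposite on the underside. The lid must not be pinched between the fingers
- lid_3 (a joint): angle of the lid that is third from the left, rad: 0 lying shut and flush, growing as its short near end sinks and its long far end rises, stop at 1.55 (upright)
- lid_3_pad (a point): centre of the top of the round pad (20 mm across, 3 mm high, of the same wood) on the short end of lid_3, 28 mm in front of its pivot: the place to press; 76 mm above the table while shut; moves with the lid
- lid_3_edge (a point): middle of the far end edge of lid_3 (half-way through its 8 mm thickness), 75 mm from its pivot; it rises as the lid rocks, and can then be pushed from behind, up and towards the robot
- lid_3_face (a point): centre of the top of the raised panel, 30 mm (along the lid) x 48 x 2 mm, on the top of the outer part of the long end of lid_3, inset 5 mm from the far edge; moves with the lid. A like panel lies opposite on the underside. The lid must not be pinched between the fingers
- lid_4 (a joint): angle of the lid that is rightmost, rad: 0 lying shut and flush, growing as its short near end sinks and its long far end rises, stop at 1.55 (upright)
- lid_4_pad (a point): centre of the top of the round pad (20 mm across, 3 mm high, of the same wood) on the short end of lid_4, 28 mm in front of its pivot: the place to press; 76 mm above the table while shut; moves with the lid
- lid_4_edge (a point): middle of the far end edge of lid_4 (half-way through its 8 mm thickness), 75 mm from its pivot; it rises as the lid rocks, and can then be pushed from behind, up and towards the robot
- lid_4_face (a point): centre of the top of the raised panel, 30 mm (along the lid) x 48 x 2 mm, on the top of the outer part of the long end of lid_4, inset 5 mm from the far edge; moves with the lid. A like panel lies opposite on the underside. The lid must not be pinched between the fingers
- clay_stamp: small waisted fired-clay stamp, 23 x 23 x 50 mm high, standing left of the case. Origin: centre of its underside. Bystander, to be left where it stands
- masking_tape: roll of tape lying flat, 96 mm across, 25 mm high, left of the case. Origin: centre of its underside. Bystander, to be left where it stands
- bisque_cup: small unglazed cup, 68 mm across, 62 mm high, right of the case. Origin: centre of its underside. Bystander, to be left where it stands
- glaze_jar: round jar with a black cap, 65 mm across, 86 mm high, right of the case. Origin: centre of its underside. Bystander, to be left where it stands

How it is judged:
By the outcome, as a careful person would: the job done as asked, in the order asked, and still so for the second after the job is handed in, with the robot touching nothing.
It also fails if it takes over 51 s, if anything falls off the work surface, if the arm or the gripper's body presses on something with over 40 N, if the wrist force passes 120 N, or if a joint passes its speed limit or range.

## Working session

There is one attempt and no reset: what is moved stays moved. The work goes in short steps, Python scripts to look and compute and a tool call to move; the robot and the scene stay as the last step left them, time stands still between calls to the robot, and variables do not carry over. Pictures are saved under pics/ and viewed, and the job is handed in when it is done.

Besides the shell and the picture viewer there is one more tool, called after "Emit:" as a command line: name --argument value ..., lists and objects as JSON in quotes. jog_arm: Moves the arm, as the interface text tells. Its arguments: {"type":"object","properties":{"deltas":{"type":"array","items":{"type":"array"}},"force":{"type":"number"}},"required":["deltas"]}

```bash
mkdir -p pics
cat > h.py <<'E'
import numpy as np, cv2
from plant import ctrl
from scipy.spatial.transform import Rotation as R
def cam(n,fn=None):
    d=ctrl.read_camera(n)
    if fn: cv2.imwrite(fn,d["pixels"])
    return d
def pt(d,u,v):
    z=float(d["range_z"][v,u]); x=(u-d["cx"])/d["fx"]*z; y=(v-d["cy"])/d["fy"]*z
    return (d["T"]@np.array([x,-y,-z,1]))[:3]
def st():
    s=ctrl.get_state(); print({k:np.round(s[k],4).tolist() for k in s}); return s
def delta(p):  # world target -> tool shift
    s=ctrl.get_state(); r=R.from_quat(s["tcp_rot"]); return r.inv().apply(np.array(p)-s["eef_pos"])
E
python3 - <<'E'
from h import *
s=st(); print(R.from_quat(s["tcp_rot"]).as_matrix().round(3))
for n in("scene","top"):
    d=cam(n,f"pics/{n}0.png"); print(d["fx"],d["T"].round(3).tolist(),[k for k in d])
E
```

```text
{'time': 0.0, 'qpos': [-1.271, 0.2872, 1.5782, -0.0, 1.2786, -0.15], 'dq': [-0.0013, 0.0011, -0.0011, -0.0006, -0.0013, -0.0007], 'joint_efforts': [-0.0009, -40.5984, -29.2625, -0.0002, 0.0059, -0.0], 'eef_pos': [0.2933, -0.6072, 0.2299], 'tcp_rot': [-0.1578, 0.6901, -0.6885, 0.1576], 'contact_force': [0.2049, 0.1541, 0.1992], 'wrist_torque': [0.0085, -0.0258, 0.0084], 'opening': 0.9988}
[[-0.901 -0.001  0.435]
 [-0.435  0.002 -0.901]
 [-0.    -1.    -0.002]]
492.15039840375823 [[-0.611, 0.334, -0.717, -0.206], [-0.791, -0.247, 0.559, 0.62], [0.01, 0.909, 0.416, 0.542], [0.0, 0.0, 0.0, 1.0]] ['pixels', 'range_z', 'fx', 'fy', 'cx', 'cy', 'T']
443.459297469759 [[-0.019, 0.98, -0.197, 0.386], [-1.0, -0.021, -0.007, 0.021], [-0.011, 0.196, 0.98, 1.07], [0.0, 0.0, 0.0, 1.0]] ['pixels', 'range_z', 'fx', 'fy', 'cx', 'cy', 'T']
```

View pics/scene0.png

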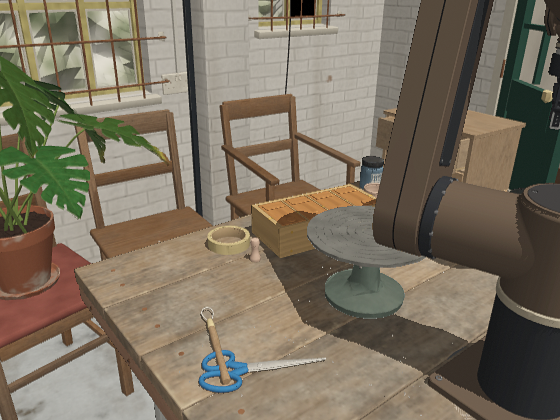

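View pics/top0.png

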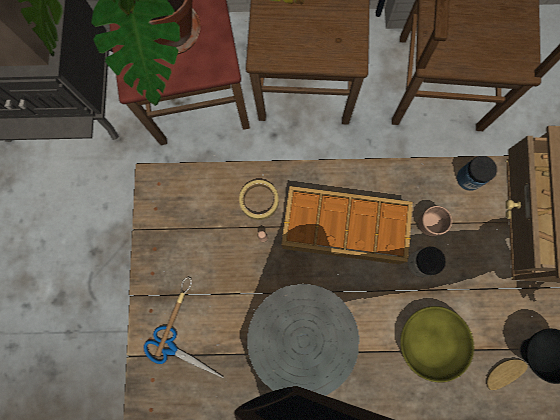

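Run:
```python
from h import *
d=cam("top")
im=d["pixels"]
c=cv2.resize(im[170:290,230:430],None,fx=4,fy=4,interpolation=cv2.INTER_CUBIC); cv2.imwrite("pics/c0.png",c)
for u,v in [(335,220),(300,240),(400,240),(295,190),(405,205),(430,260),(433,210),(477,165),(303,320),(255,310),(350,320),(262,230),(240,200),(303,290),(303,380),(330,280),(300,395),(435,340),(520,200),(515,205)]:
    print(u,v,pt(d,u,v).round(3))
# fit case top: points with z in .068-.078
v,u=np.mgrid[0:420,0:560]; z=d["range_z"]
P=np.stack([(u-d["cx"])/d["fx"]*z,-(v-d["cy"])/d["fy"]*z,-z,np.ones_like(z)],-1)@d["T"].T
np.save("P.npy",P)
m=(z>0)&(P[...,2]>.064)&(P[...,2]<.082)&(u>275)&(u<420)&(v>175)&(v<270)
q=P[m][:,:2].astype(np.float32)
m8=m.astype(np.uint8); n,l,s,ce=cv2.connectedComponentsWithStats(m8); i=1+np.argmax(s[1:,4]); print(s[i])
q=P[l==i][:,:2].astype(np.float32); print(cv2.minAreaRect(q*1000), np.median(P[l==i][:,2]))
h=(z>0)&(P[...,2]>.1); print("high in work area",[ (P[h&(u>130)&(u<510)&(v>165)][:,k].min().round(3),P[h&(u>130)&(u<510)&(v>165)][:,k].max().round(3)) for k in range(3)])
```

```text
335 220 [ 0.568 -0.082  0.073]
300 240 [ 0.524 -0.001  0.075]
400 240 [ 0.52  -0.227  0.072]
295 190 [0.642 0.008 0.07 ]
405 205 [ 0.603 -0.247  0.06 ]
430 260 [ 0.472 -0.287  0.082]
433 210 [ 0.596 -0.321  0.028]
477 165 [ 0.688 -0.412  0.085]
303 320 [ 0.35  -0.001  0.135]
255 310 [0.37  0.108 0.001]
350 320 [ 0.348 -0.097  0.138]
262 230 [0.56  0.09  0.002]
240 200 [0.631 0.141 0.025]
303 290 [ 0.411 -0.003  0.136]
303 380 [0.234 0.002 0.137]
330 280 [ 0.437 -0.071 -0.002]
300 395 [0.238 0.011 0.303]
435 340 [ 0.295 -0.306  0.012]
520 200 [ 0.589 -0.466  0.15 ]
515 205 [ 0.58  -0.458  0.144]
[ 282  186  131   76 7371]
((562.0462036132812, -110.44851684570312), (286.4944152832031, 141.4401092529297), 81.1763916015625) 0.07326662536005468
high in work area [(np.float64(0.192), np.float64(0.677)), (np.float64(-0.474), np.float64(0.125)), (np.float64(0.105), np.float64(0.58))]
```

View pics/c0.png

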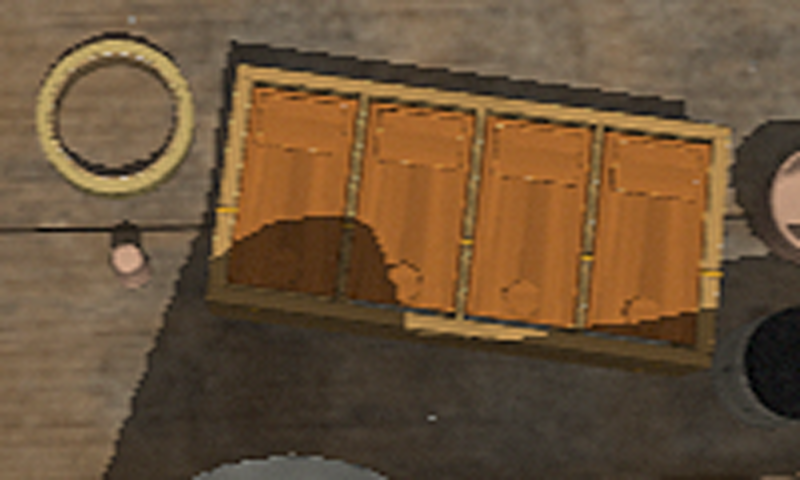

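```bash
cat >> h.py <<'E'
YAW=np.radians(-8.82); C0=np.array([.562,-.1104,0])
CR=R.from_euler('z',YAW)
def W(x,y,z): return CR.apply([x,y,z])+C0
def Cc(p): return CR.inv().apply(np.array(p)-C0)
GOAL=R.from_matrix(np.column_stack([-CR.as_matrix()[:,0],[0,0,-1],-CR.as_matrix()[:,1]]))
def go(x,y,z):
    s=ctrl.get_state(); r=R.from_quat(s["tcp_rot"])
    print("dpos",r.inv().apply(W(x,y,z)-s["eef_pos"]).round(4),"turn",(r.inv()*GOAL).as_rotvec().round(4),"case pos",Cc(s["eef_pos"]).round(4),"F",s["contact_force"].round(2),"t",s["time"])
E
python3 - <<'E'
from h import *
print(GOAL.as_matrix().round(3),np.linalg.det(GOAL.as_matrix()))
P=np.load("P.npy")
for u,v in [(331,240),(360,244),(390,247)]: print(P[v,u].round(3),Cc(P[v,u,:3]).round(4))
m=(abs(P[...,2]-.137)<.006)&(P[...,0]<.5)
q=P[m][:,:2]; q=q[abs(q[:,1])<.15]; print("wheel",q.min(0),q.max(0))
go(-.044,-.102,.16)
E
```

```text
[[-0.988  0.    -0.153]
 [ 0.153 -0.    -0.988]
 [ 0.    -1.    -0.   ]] 1.0
[ 0.522 -0.07   0.075  1.   ] [-0.0453  0.0334  0.0754]
[ 0.512 -0.135  0.077  1.   ] [-0.0459 -0.0322  0.0767]
[ 0.504 -0.202  0.075  1.   ] [-0.0434 -0.0999  0.0748]
wheel [ 0.20423203 -0.11424536] [0.42316819 0.11180671]
dpos [-0.3638  0.0708 -0.2716] turn [2.000e-03 6.037e-01 3.000e-04] case pos [-0.1893 -0.5323  0.2302] F [-0.33  0.01 -0.23] t 0.15
```

Emit:
jog_arm --deltas '[[[0, 0.1, 0], [-0.036, 0, -0.027], 0], [[0, 0.2, 0], [-0.072, 0, -0.054], 0], [[0, 0.3, 0], [-0.108, 0, -0.081], 0], [[0, 0.4, 0], [-0.144, 0, -0.108], 0], [[0, 0.5, 0], [-0.18, 0, -0.135], 0], [[0, 0.604, 0], [-0.216, 0, -0.162], 0], [[0, 0.604, 0], [-0.252, 0, -0.189], 0], [[0, 0.604, 0], [-0.288, 0.01, -0.216], 0], [[0, 0.604, 0], [-0.324, 0.02, -0.243], 0], [[0.002, 0.604, 0], [-0.364, 0.04, -0.272], 0]]' --force 40

```text
time: 0.98
eef_pos: [0.4846, -0.239, 0.2051]
tcp_rot: [-0.055, -0.704, 0.706, 0.054]
contact_force: [1.7, -1.0, -0.3]
opening: 0.0
```

Run:
```python
from h import *
st(); go(-.044,-.102,.085)
```

```text
{'time': 0.9833, 'qpos': [-0.6459, 0.0113, 1.9346, -0.0002, 1.1929, 1.0793], 'dq': [0.8862, 0.1503, 0.1674, -0.0188, -0.328, 0.8842], 'joint_efforts': [-3.492, -30.1054, -27.66, -0.0081, 0.3581, -0.4759], 'eef_pos': [0.4846, -0.239, 0.2051], 'tcp_rot': [-0.0553, -0.7044, 0.7056, 0.0537], 'contact_force': [1.7401, -1.0443, -0.3267], 'wrist_torque': [0.0333, -0.0153, 0.012], 'opening': 0.0002}
dpos [-0.0125  0.12   -0.0371] turn [-0.0015 -0.0003 -0.0023] case pos [-0.0568 -0.1389  0.2051] F [ 1.74 -1.04 -0.33] t 0.9833
```

Emit:
jog_arm --deltas '[[[0, 0, 0], [-0.0125, 0.03, -0.037], 0], [[0, 0, 0], [-0.0125, 0.06, -0.037], 0], [[0, 0, 0], [-0.0125, 0.09, -0.037], 0], [[-0.0015, 0, -0.002], [-0.0125, 0.115, -0.037], 0], [[-0.0015, 0, -0.002], [-0.0125, 0.115, -0.037], 0], [[-0.0015, 0, -0.002], [-0.0125, 0.115, -0.037], 0]]'

```text
time: 1.48
eef_pos: [0.5018, -0.2038, 0.0886]
tcp_rot: [0.053, 0.706, -0.704, -0.056]
contact_force: [1.0, -0.4, -0.1]
opening: 0.001
```

Run:
```python
from h import *
cam("top","pics/t1.png"); cam("scene","pics/s1.png")
go(-.044,-.102,.076)
```

```text
dpos [ 0.0013  0.0159 -0.0009] turn [-0.0012 -0.0006 -0.0031] case pos [-0.0428 -0.1028  0.0919] F [-0.8  -0.08  0.03] t 1.5833
```

View pics/t1.png

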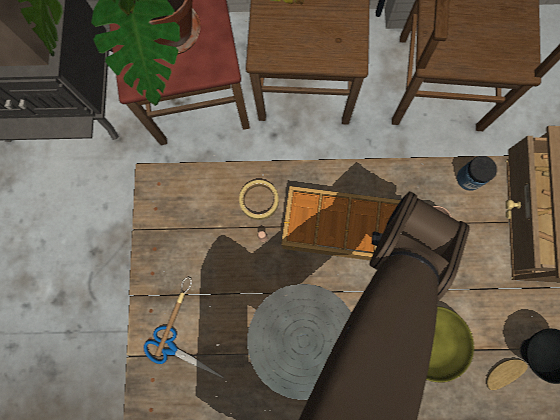

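View pics/s1.png

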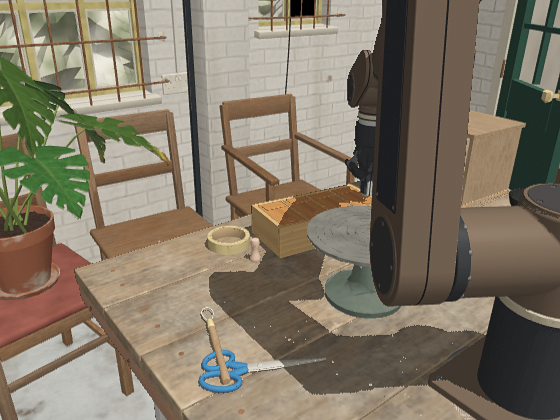

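Emit:
jog_arm --deltas '[[[0, 0, 0], [0.001, 0.012, -0.001], 0], [[0, 0, 0], [0.001, 0.016, -0.001], 0], [[0, 0, 0], [0.001, 0.018, -0.001], 0], [[0, 0, 0], [0.001, 0.02, -0.001], 0], [[0, 0, 0], [0.001, 0.02, -0.001], 0]]'

```text
time: 2.0
eef_pos: [0.5037, -0.205, 0.0756]
tcp_rot: [-0.055, -0.704, 0.706, 0.054]
contact_force: [-6.5, 3.3, 17.0]
opening: 0.003
```

Emit:
jog_arm --deltas '[[[0, 0, 0], [0, -0.02, 0], 0], [[0, 0, 0], [0, -0.02, -0.02], 0], [[0, 0, 0], [0.001, -0.02, -0.05], 0], [[0, 0, 0], [0.001, -0.02, -0.068], 0], [[0, 0, 0], [0.001, -0.01, -0.068], 0], [[0, 0, 0], [0.001, -0.01, -0.068], 0]]'

```text
time: 2.5
eef_pos: [0.5123, -0.1367, 0.0842]
tcp_rot: [-0.054, -0.705, 0.705, 0.054]
contact_force: [-0.5, -1.3, -0.1]
opening: 0.001
```

Run:
```python
from h import *
go(-.044,-.034,.076)
```

```text
dpos [-0.0011  0.0082  0.0004] turn [-0.0012  0.0013 -0.0003] case pos [-0.0451 -0.0336  0.0842] F [-0.46 -1.32 -0.11] t 2.5
```

Emit:
jog_arm --deltas '[[[0, 0, 0], [-0.001, 0.005, 0], 0], [[0, 0, 0], [-0.001, 0.008, 0], 0], [[0, 0, 0], [-0.001, 0.01, 0], 0], [[0, 0, 0], [-0.001, 0.012, 0], 0], [[0, 0, 0], [-0.001, 0.012, 0], 0]]'

```text
time: 2.92
eef_pos: [0.5131, -0.1376, 0.0756]
tcp_rot: [0.053, 0.705, -0.705, -0.056]
contact_force: [-10.6, 5.8, 21.2]
opening: 0.0
```

Also packed (21 N, no give). On to lid 2.

Emit:
jog_arm --deltas '[[[0, 0, 0], [0, -0.02, 0], 0], [[0, 0, 0], [0, -0.02, -0.02], 0], [[0, 0, 0], [0, -0.02, -0.05], 0], [[0, 0, 0], [0, -0.02, -0.068], 0], [[0, 0, 0], [0, -0.01, -0.068], 0], [[0, 0, 0], [0, -0.01, -0.068], 0]]'

```text
time: 3.42
eef_pos: [0.5224, -0.0702, 0.0836]
tcp_rot: [0.052, 0.705, -0.705, -0.056]
contact_force: [-0.1, 0.3, -0.9]
opening: -0.001
```

Run:
```python
from h import *
go(-.044,.034,.076)
```

```text
dpos [-0.0013  0.0076 -0.0004] turn [-0.0001  0.0013  0.0068] case pos [-0.0453  0.0336  0.0836] F [-0.11  0.34 -0.94] t 3.4167
```

Emit:
jog_arm --deltas '[[[0, 0, 0], [-0.001, 0.005, 0], 0], [[0, 0, 0], [-0.001, 0.008, 0], 0], [[0, 0, 0], [-0.001, 0.01, 0], 0], [[0, 0, 0], [-0.001, 0.012, 0], 0], [[0, 0, 0], [-0.001, 0.012, 0], 0]]'

```text
time: 3.83
eef_pos: [0.5232, -0.0715, 0.0755]
tcp_rot: [0.05, 0.705, -0.705, -0.058]
contact_force: [-12.1, 3.3, 24.7]
opening: 0.001
```

Packed too (25 N). On to lid 1.

Emit:
jog_arm --deltas '[[[0, 0, 0], [0, -0.02, 0], 0], [[0, 0, 0], [0, -0.02, -0.02], 0], [[0, 0, 0], [0, -0.02, -0.05], 0], [[0, 0, 0], [0, -0.02, -0.068], 0], [[0, 0, 0], [0, -0.01, -0.068], 0], [[0, 0, 0], [0, -0.01, -0.068], 0]]'

```text
time: 4.33
eef_pos: [0.5325, -0.0045, 0.0834]
tcp_rot: [0.049, 0.705, -0.705, -0.059]
contact_force: [-1.0, 0.1, -0.6]
opening: -0.001
```

Run:
```python
from h import *
go(-.044,.102,.076)
```

```text
dpos [-0.0015  0.0074 -0.0019] turn [-0.0002  0.0009  0.0146] case pos [-0.0454  0.1001  0.0834] F [-1.    0.1  -0.56] t 4.3333
```

Emit:
jog_arm --deltas '[[[0, 0, 0.014], [-0.0015, 0.005, -0.002], 0], [[0, 0, 0.014], [-0.0015, 0.008, -0.002], 0], [[0, 0, 0.014], [-0.0015, 0.01, -0.002], 0], [[0, 0, 0.014], [-0.0015, 0.012, -0.002], 0], [[0, 0, 0.014], [-0.0015, 0.012, -0.002], 0]]'

```text
time: 4.75
eef_pos: [0.5337, -0.0036, 0.0711]
tcp_rot: [-0.054, -0.705, 0.705, 0.055]
contact_force: [-1.0, -1.1, 2.7]
opening: 0.002
```

Run:
```python
from h import *
go(-.043,.102,.066)
```

```text
dpos [-0.0014  0.0051 -0.0008] turn [-0.0009  0.0002  0.002 ] case pos [-0.0444  0.1012  0.0711] F [-1.01 -1.14  2.69] t 4.75
```

Emit:
jog_arm --deltas '[[[0, 0, 0], [-0.001, 0.004, -0.001], 0], [[0, 0, 0], [-0.002, 0.006, -0.001], 0], [[0, 0, 0], [-0.002, 0.008, -0.001], 0], [[0, 0, 0], [-0.003, 0.01, -0.001], 0], [[0, 0, 0], [-0.003, 0.012, -0.001], 0], [[0, 0, 0], [-0.003, 0.012, -0.001], 0]]'

```text
time: 5.25
eef_pos: [0.5378, -0.0034, 0.0592]
tcp_rot: [-0.055, -0.705, 0.705, 0.054]
contact_force: [1.4, -1.6, 2.6]
opening: -0.005
```

Run:
```python
from h import *
go(-.043,.102,.058)
d=cam("top","pics/t2.png"); cv2.imwrite("pics/t2c.png",cv2.resize(d["pixels"][150:300,200:400],None,fx=4,fy=4))
for p in [(.25+0,0)]: pass
```

```text
dpos [0.0026 0.0012 0.0001] turn [-0.001   0.0001 -0.0006] case pos [-0.0404  0.1021  0.0592] F [ 1.39 -1.6   2.56] t 5.25
```

View pics/t2c.png

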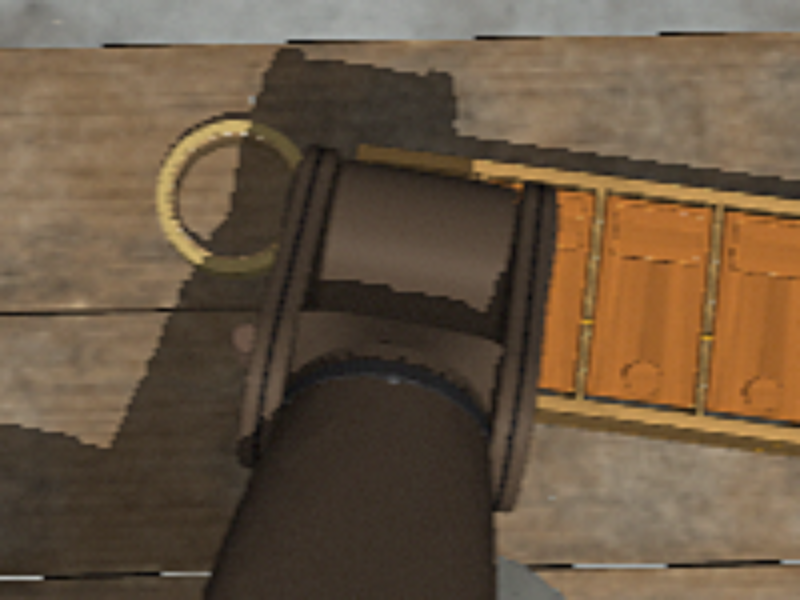

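Run:
```python
from h import *
d=cam("scene"); cv2.imwrite("pics/s2c.png",cv2.resize(d["pixels"][130:280,220:420],None,fx=4,fy=4))
```

```text
(no output)
```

View pics/s2c.png

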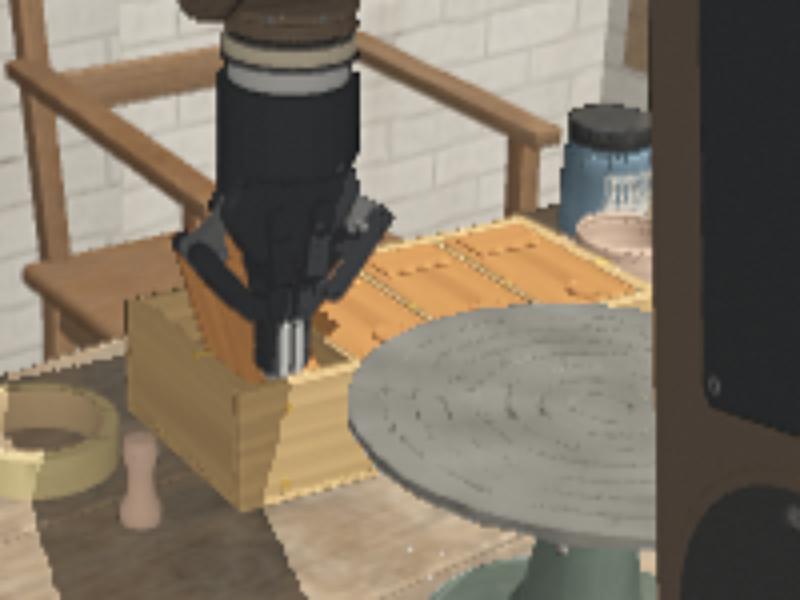

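Emit:
jog_arm --deltas '[[[0, 0, 0], [0.003, -0.02, 0], 0], [[0, 0, 0], [0.006, -0.055, 0], 0], [[0, 0, 0], [0.006, -0.09, 0], 0], [[0, 0, 0], [0.006, -0.12, 0], 0], [[0, 0, 0], [0.006, -0.125, 0], 0]]'

```text
time: 5.77
eef_pos: [0.5345, -0.0022, 0.1902]
tcp_rot: [-0.058, -0.705, 0.705, 0.051]
contact_force: [1.1, -0.1, 1.0]
opening: -0.004
```

Run:
```python
from h import *
go(.068,.102,.185)
d=cam("scene"); cv2.imwrite("pics/s3c.png",cv2.resize(d["pixels"][130:280,220:420],None,fx=4,fy=4))
v,u=np.mgrid[0:420,0:560]; z=d["range_z"]
P=np.stack([(u-d["cx"])/d["fx"]*z,-(v-d["cy"])/d["fy"]*z,-z,np.ones_like(z)],-1)@d["T"].T
c=CR.inv().apply(P[...,:3].reshape(-1,3)-C0).reshape(420,560,3); 
b,g,r=[d["pixels"][...,k].astype(int) for k in range(3)]
m=(z>0)&(abs(c[...,0])<.09)&(abs(c[...,1]-.102)<.03)&(c[...,2]>.09)&(c[...,2]<.16)&(r>b*2)
q=c[m]; print(len(q)); 
A=np.polyfit(q[:,0],q[:,2],1); print(np.degrees(np.arctan(A[0])),q.min(0),q.max(0))
```

```text
dpos [-0.1117  0.0064  0.0008] turn [-0.0003  0.0003 -0.01  ] case pos [-0.0437  0.1027  0.1902] F [ 1.14 -0.11  0.97] t 5.7667
523
48.72926049731488 [-0.01027657  0.0720805   0.09005989] [0.03140259 0.13178122 0.12909113]
```

View pics/s3c.png

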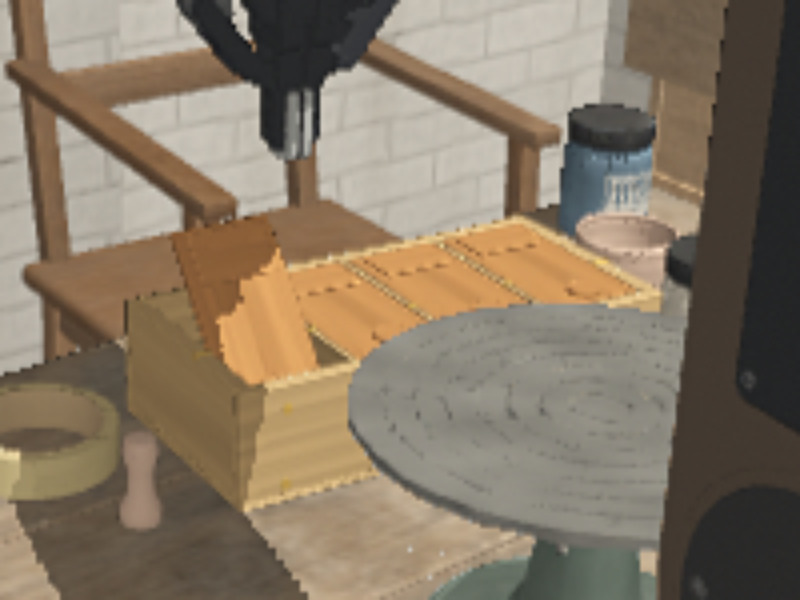

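Emit:
jog_arm --deltas '[[[0, 0, -0.01], [-0.035, 0, 0.001], 0], [[0, 0, -0.01], [-0.075, 0, 0.001], 0], [[0, 0, -0.01], [-0.105, 0.003, 0.001], 0], [[0, 0, -0.01], [-0.112, 0.006, 0.001], 0], [[0, 0, -0.01], [-0.112, 0.04, 0.001], 0], [[0, 0, -0.01], [-0.112, 0.075, 0.001], 0], [[0, 0, -0.01], [-0.112, 0.1, 0.001], 0], [[0, 0, -0.01], [-0.112, 0.1, 0.001], 0]]'

```text
time: 6.48
eef_pos: [0.6384, -0.0189, 0.0798]
tcp_rot: [0.047, 0.706, -0.704, -0.061]
contact_force: [-0.8, 0.2, -1.6]
opening: 0.002
```

Run:
```python
from h import *
go(.0,.102,.09)
d=cam("scene"); cv2.imwrite("pics/s4c.png",cv2.resize(d["pixels"][130:280,220:420],None,fx=4,fy=4))
```

```text
dpos [ 0.0617 -0.009   0.0001] turn [0.0006 0.0003 0.0195] case pos [0.0615 0.1021 0.0798] F [-0.84  0.16 -1.6 ] t 6.4833
```

View pics/s4c.png

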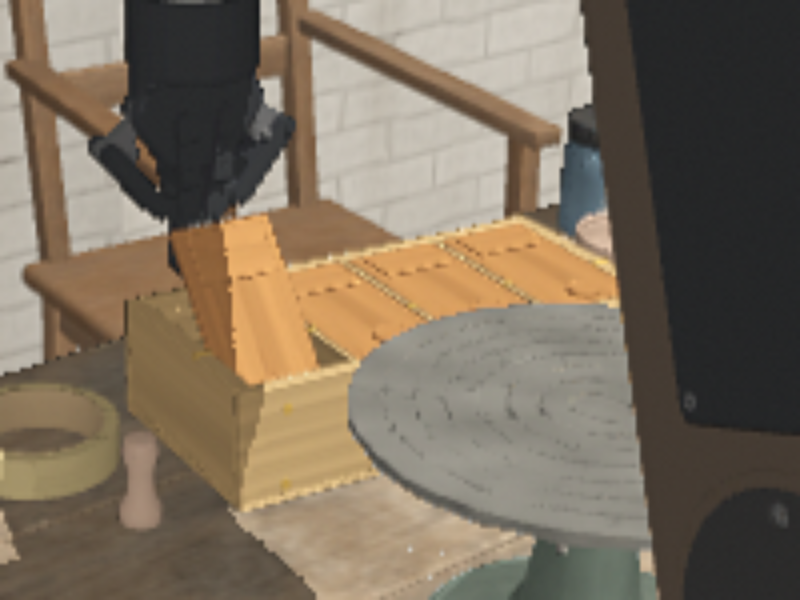

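Emit:
jog_arm --deltas '[[[0, 0, 0.01], [0, -0.01, 0], 0], [[0, 0, 0.018], [0.008, -0.016, 0], 0], [[0, 0, 0.018], [0.016, -0.016, 0], 0], [[0, 0, 0.018], [0.024, -0.016, 0], 0], [[0, 0, 0.018], [0.031, -0.016, 0], 0], [[0, 0, 0.018], [0.037, -0.016, 0], 0], [[0, 0, 0.018], [0.043, -0.016, 0], 0], [[0, 0, 0.018], [0.049, -0.016, 0], 0], [[0, 0, 0.018], [0.053, -0.016, 0], 0], [[0, 0, 0.018], [0.053, -0.016, 0], 0]]'

```text
time: 7.37
eef_pos: [0.5889, -0.0113, 0.1019]
tcp_rot: [-0.057, -0.705, 0.705, 0.052]
contact_force: [0.6, -0.3, 0.2]
opening: 0.001
```

Run:
```python
from h import *
go(.0,.102,.095)
d=cam("scene"); cv2.imwrite("pics/s5c.png",cv2.resize(d["pixels"][130:280,220:420],None,fx=4,fy=4))
```

```text
dpos [0.0114 0.0068 0.    ] turn [ 0.0003  0.0003 -0.0066] case pos [0.0114 0.102  0.1019] F [ 0.61 -0.31  0.16] t 7.3667
```

View pics/s5c.png

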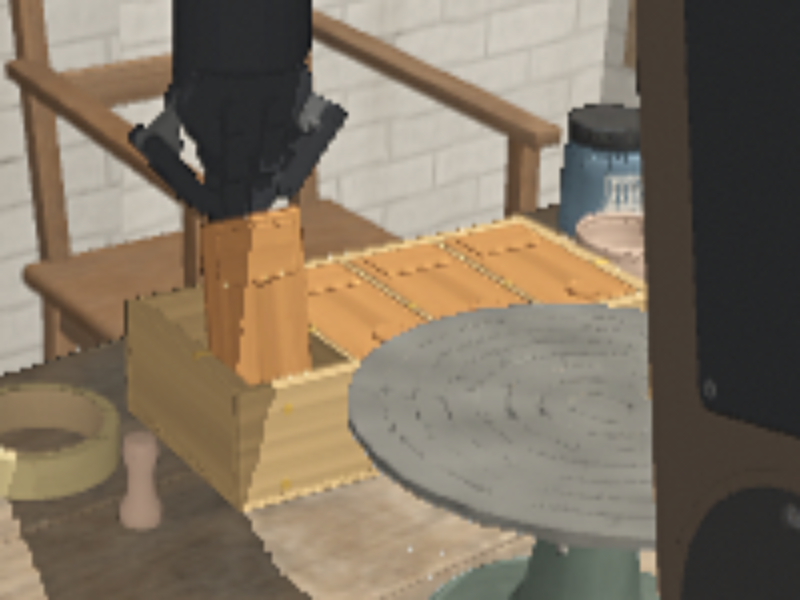

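Emit:
jog_arm --deltas '[[[0, 0, -0.006], [0.004, 0, 0], 0], [[0, 0, -0.006], [0.007, 0.003, 0], 0], [[0, 0, -0.006], [0.01, 0.003, 0], 0], [[0, 0, -0.006], [0.012, 0.003, 0], 0], [[0, 0, -0.006], [0.012, 0.003, 0], 0]]'

```text
time: 7.83
eef_pos: [0.5785, -0.0098, 0.0998]
tcp_rot: [-0.056, -0.705, 0.705, 0.053]
contact_force: [4.0, 0.2, 6.9]
opening: -0.002
```

Run:
```python
from h import *
go(.0,.102,.1)
```

```text
dpos [ 0.0008 -0.0002 -0.0001] turn [ 0.0002  0.0002 -0.0046] case pos [0.0008 0.1019 0.0998] F [4.02 0.21 6.89] t 7.8333
```

```bash
cat > ang.py <<'E'
from h import *
import sys
d=cam("scene",); cv2.imwrite(f"pics/{sys.argv[1]}.png",cv2.resize(d["pixels"][130:280,220:420],None,fx=4,fy=4))
v,u=np.mgrid[0:420,0:560]; z=d["range_z"]
P=np.stack([(u-d["cx"])/d["fx"]*z,-(v-d["cy"])/d["fy"]*z,-z,np.ones_like(z)],-1)@d["T"].T
c=CR.inv().apply(P[...,:3].reshape(-1,3)-C0).reshape(420,560,3); 
b,g,r=[d["pixels"][...,k].astype(int) for k in range(3)]
m=(z>0)&(abs(c[...,0])<.09)&(abs(c[...,1]-.1)<.022)&(c[...,2]>.08)&(c[...,2]<.105)&(r>b*2)
q=c[m]; A=np.polyfit(q[:,2],q[:,0],1); print(len(q),"angle deg (lower face)",90-np.degrees(np.arctan(A[0])))
for zz in (.085,.1,.115,.13,.14):
  mm=(z>0)&(abs(c[...,0])<.09)&(abs(c[...,1]-.1)<.022)&(abs(c[...,2]-zz)<.006)&(r>b*2); print(zz,mm.sum(),np.median(c[mm][:,0]).round(4))
E
python3 ang.py s6c
```

```text
182 angle deg (lower face) 88.89048881611963
0.085 87 -0.0199
0.1 88 -0.0197
0.115 80 -0.0215
0.13 92 -0.0214
0.14 106 -0.0195
```

View pics/s6c.png

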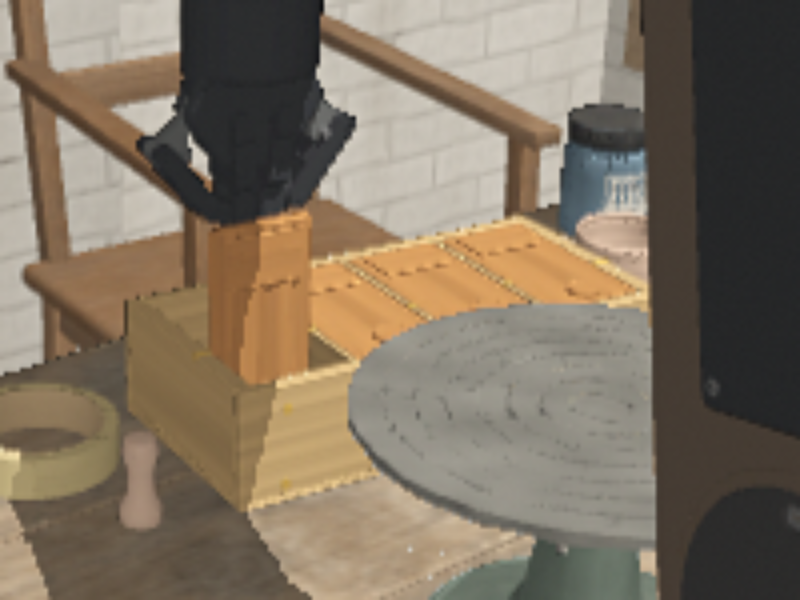

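Emit:
jog_arm --deltas '[[[0, 0, 0], [-0.006, -0.003, 0], 0], [[0, 0, -0.004], [-0.006, -0.014, 0], 0], [[0, 0, -0.004], [-0.003, -0.014, 0], 0], [[0, 0, -0.004], [0.0, -0.014, 0], 0], [[0, 0, -0.004], [0.002, -0.014, 0], 0], [[0, 0, -0.004], [0.003, -0.014, 0], 0], [[0, 0, -0.004], [0.003, -0.014, 0], 0]]'

```text
time: 8.47
eef_pos: [0.5778, -0.0098, 0.114]
tcp_rot: [-0.058, -0.705, 0.705, 0.051]
contact_force: [9.0, -0.9, -2.8]
opening: 0.001
```

```bash
python3 - <<'E'
from h import *
go(.0,.102,.115)
E
python3 ang.py s7c
```

```text
dpos [ 0.0002 -0.001  -0.0001] turn [ 0.0005 -0.0004 -0.0089] case pos [0.0002 0.1019 0.114 ] F [ 8.98 -0.95 -2.81] t 8.4667
177 angle deg (lower face) 88.11908488818425
0.085 85 -0.0203
0.1 85 -0.0197
0.115 80 -0.0214
0.13 93 -0.0214
0.14 109 -0.0197
```

Emit:
jog_arm --deltas '[[[0, 0, 0], [-0.01, 0, 0], 0], [[0, 0, 0], [-0.03, 0, 0], 0], [[0, 0, 0], [-0.05, -0.01, 0], 0], [[0, 0, 0], [-0.06, -0.04, 0], 0], [[0, 0, 0], [-0.06, -0.08, 0], 0], [[0, 0, 0], [-0.06, -0.11, 0.02], 0], [[0, 0, 0], [-0.06, -0.11, 0.05], 0], [[0, 0, 0], [-0.06, -0.11, 0.09], 0], [[0, 0, 0], [-0.06, -0.11, 0.12], 0], [[0, 0, 0], [-0.06, -0.11, 0.12], 0]]'

```text
time: 9.35
eef_pos: [0.6159, -0.142, 0.2235]
tcp_rot: [-0.058, -0.704, 0.705, 0.054]
contact_force: [-0.2, -0.3, -0.2]
opening: -0.0
```

```bash
python3 ang.py s8c
python3 - <<'E'
from h import *
st(); cam("top","pics/t8.png")
E
```

```text
182 angle deg (lower face) 87.9412815088805
0.085 86 -0.0206
0.1 90 -0.0202
0.115 76 -0.0212
0.13 92 -0.0211
0.14 109 -0.0196
{'time': 9.4, 'qpos': [-0.3841, 0.1959, 1.6997, 0.0024, 1.2405, 1.3443], 'dq': [0.051, 0.0019, 0.006, 0.0245, 0.0063, 0.0147], 'joint_efforts': [-1.2611, -36.9463, -29.3914, -0.1309, -0.0534, -0.0631], 'eef_pos': [0.6162, -0.1396, 0.2233], 'tcp_rot': [0.058, 0.7051, -0.7047, -0.0538], 'contact_force': [0.063, -0.0441, -0.1359], 'wrist_torque': [0.0251, 0.0324, -0.0113], 'opening': -0.0008}
```

View pics/s8c.png

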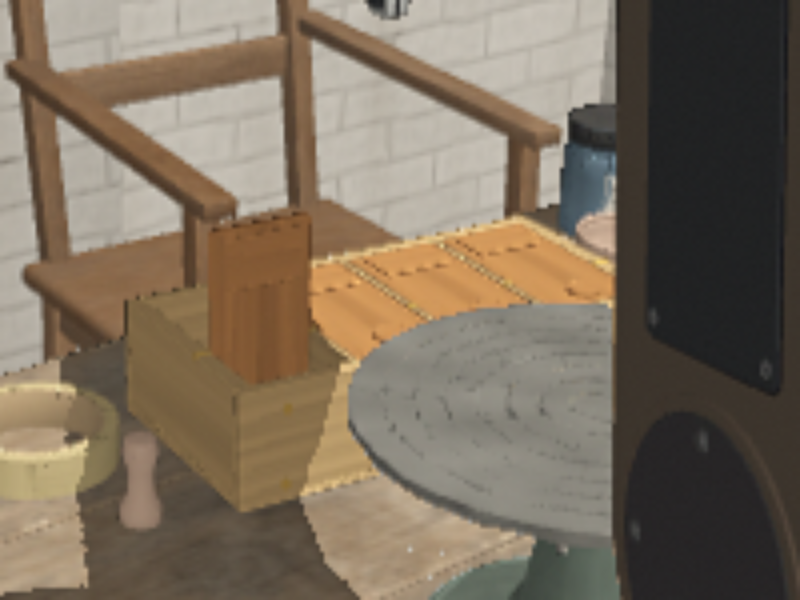

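View pics/t8.png

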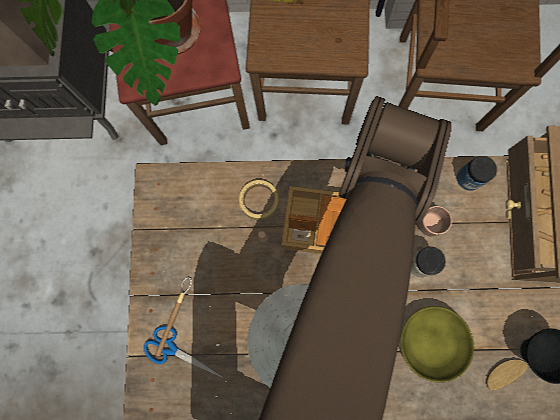

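The scene crop shows lid 1 upright (crop about 260,300) and lids 2–4 flush. The bystanders are where they were: stamp (140,480 in the crop), tape (258,198 in the top view), cup and jar (434,220 and 430,261 in the top view). The robot is clear of everything.

Run:
```python
from h import *
print(ctrl.sign_off())
```

```text
the job is handed in; nothing more can be done
None
```

Lid 1 (leftmost) was the one that rocked. It now stands upright, lids 2–4 are shut, and the job is handed in at about 9.4 s.

- **Finding the lid:** I pressed the pads with the fingers shut, in the order 4, 3, 2, 1. Lids 4, 3 and 2 gave nothing visible at 17–25 N. Lid 1 sank at about 2.7 N.
- **Opening it:** I pressed the pad down until the long end stood at about 50°. I then went over the top and pushed the raised end from behind until the force rose to about 9 N, with the lid no longer moving. Nothing was gripped or pinched.
- **Oddity during the push:** partway through, the tool felt about 7 N upward, probably the lid's top edge touching a wider part of the gripper. I backed off, raised the tool 14 mm and finished the push from there.
- **Last checks:** after I backed away, the lid held its angle. The camera's depth data puts it at 88–89° (the stop is 88.8°), which agrees within noise. The contact force was near zero. In the last pictures the bystanders look unmoved, and the other lids are flush where they can be seen. The arm hid part of the case from above.

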